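# Raise a vial on the cam lifter and hold it there

## Robot

A 6-joint arm with a two-finger parallel gripper is mounted at the origin on the work surface. World frame = base frame: x ahead of the robot, y to its left, z up, the work surface at z = 0. Lengths are in m, angles in rad, forces in N, time in s.
With the tool pointing down it reaches from about 0.325 to 0.875 m from the base axis. Payload 4.4 kg.
Tool frame: the origin (TCP) lies at the very end of the fingers, on their centre line; the grasp point (between the pads) lies 19 mm behind it (env.grip_depth is the distance from the TCP to the grasp point, in m); z points along the fingers, y is the line along which they close (so a half turn about z gives the same grasp; the last joint's range is limited). The gripper opens to 85 mm and grips with 20 to 120 N. Pads are 22 mm wide; open, the fingers measure 114 mm over their backs; the gripper's body (76 mm by 85 mm) begins 54 mm behind the grasp point. The pads swing forward as they close: fully open they stand 13 mm farther back than shut.
Start: joints at [-0.15, 0.207, 1.542, -0, 1.393, -0.15], TCP at [0.575, -0, 0.231] pointing down, gripper open.
Joint ranges: [-2.73, 2.73], [-0.86, 2.22], [0.23, 2.46], [-1.11, 4.25], [0.08, 2.63], [-2.82, 2.82]. Speed limits (rad/s): [2.79, 2.79, 3.14, 3.14, 3.14, 3.14].

## Interface

Orientations are given as a unit quaternion [x, y, z, w].
In Python, from workcell import env gives the robot as it stands.
- The arm moves only by the tool jog_arm, called after "Emit:" as a command line: name --argument value ..., lists and objects as JSON in quotes. Schema: {"type":"object","properties":{"segments":{"type":"array","items":{"type":"number"},"minItems":6,"maxItems":72},"aperture":{"type":"number"},"squeeze":{"type":"number"},"only":{"type":"string"},"quiet":{"type":"boolean"},"lines":{"type":"string"}},"required":["segments"],"additionalProperties":false}. segments is one flat list of numbers that holds 1 to 12 rows one after another, with no inner brackets; each row has 6 numbers: dx, dy, dz in m, then a rotation vector rx, ry, rz in rad; each row shifts and turns the commanded pose from where the row before left it, along the tool's axes as they then stand; what a row does not reach is not made up. A row lasts 1/12 s, in which the tool goes at most 0.0417 m and 0.125 rad, less where a joint would pass 70% of its speed; a pose out of reach is approached as far as the arm can. aperture is the opening from 0.0 (shut) to 1.0 (fully open), set as the call begins (left out keeps the last). The fingers move at their own pace and stop on an object; squeeze is the grip in N (left out, the last holds). Time passes only in rows, so rows that do not move let the fingers close. The tool returns the time, the measured TCP pose, the force, the opening and the grip force at its end. only (a regular expression) keeps the lines of the reply that match it, lines (a string "A,B") keeps lines A to B, and quiet returns only ok. Input that does not fit is refused with a message, and nothing moves.
- env.get_state(): the state, without advancing time (a new reading comes with each control period).
- env.camera(name): name is "scene" or "side" or "wrist"; returns the picture (420x560x3 uint8, blue, green, red); there is no depth.
- env.camera_params(name): a dict with "fx", "fy", "cx", "cy" (pixels), "R" (3x3) and "t" (3): a world point X has camera coordinates R X + t. Camera axes: x right, y down, z forward; pixel columns grow to the right and rows downward; lengths in m; the calibration is good to about 2 mm. A picture is of the moment at which its call begins: read the wrist's pose just before it. camera_params takes no time and is no camera call; for the wrist camera it gives the pose at the moment of the call.
- env.finish_job(): hands the job in; it is judged then, once.
The state is a dict: "t": time; "q": joint angles; "qd": joint speeds; "joint_torque": joint torques, N m; "tool_pos": TCP position; "orientation": TCP orientation; "contact_force": force on the tool from outside, world axes, zero at the start; "torque": the same for the moment, N m; "width": opening from 0.0 (shut) to 1.0 (fully open); "finger_force": force on a finger pad.
Only numpy, scipy, OpenCV 4.12 (cv2) and the standard library are available. Lean on these libraries where they do the work, as an engineer would, in place of code of your own. Each camera call takes 0.05 s, during which the arm holds its last target. There are 200 camera calls.

## Task

Stand the tall slim vial upright in the bore of the cam lifter, lowering it onto the pad inside rather than dropping it, and let go of it. Then swing the lifter's sprung lever round with the fingers to the point of highest lift (over the engraved line, not past it) and keep it there: finish while still holding the lever, with the vial raised. Leave the other bottles and the tin alone.

Things in the scene. Friction and masses are not known exactly. Their poses are not given: they have to be found in the camera images.
- vial: Tall slim straight-sided amber glass vial with black screw cap, loose, upright, about 60 g: diameter 28 mm (cap 27 mm), height 98 mm of which the top 23 mm is cap; foot chamfered 2 mm. Origin at the centre of its underside, z up its axis. Tallest and slimmest of the bottles; starts in any of three places, squat jar and dropper bottle in the other two.
- lifter: Cam lifter, fixed: white round base 150 mm across, 12 mm high; in its middle an upright aluminium sleeve, outer diameter 44 mm, top 70 mm above the table, bore diameter 32 mm; round the sleeve's foot a steel cam collar 72 mm across with the lever. In the bore is a steel pad, its top 35 mm above the table at rest. Origin: centre of the base's underside, on the bore axis; z up.
- bore_mouth (a point): Centre of the bore's mouth, at the top of the sleeve, 70 mm above the table.
- pad_top (a point): Centre of the top of the pad inside the bore; rises with the pad.
- mark (a point): Middle of a short black line engraved radially in the top of the base, 58 mm from the bore axis, at 2.32 rad counter-clockwise (from above) of the lifter's x axis. The lever's arm lies over it at highest lift.
- cam (a joint): Angle of the cam lever (rad) about the bore axis: 0 at rest against its stop, where the lever points 0.82 rad counter-clockwise (from above) of the lifter's x axis; grows counter-clockwise from above. Highest lift is at 1.5; past it the pad sinks again; end stop at 2.0. A spring always drives it back to 0: about 4 N at the handle at 1.5.
- handle_top (a point): Centre of the top of the lever's upright round black handle: diameter 20 mm, 26 to 86 mm above the table, its axis 115 mm from the bore axis, fixed on the end of a flat level steel arm (14 mm wide, 18 to 26 mm above the table) that turns about the bore axis. Its x axis points outward along the arm, z up.
- riser (a joint): Lift of the pad (m), driven only by the cam: 0 at rest, 0.016 at cam angle 1.5 (0.008 (cos(2 angle - 3) + 0.99)).
- squat_jar: Bystander: wide low amber jar with a black lid, diameter 58 mm, height 60 mm. Origin at the centre of its underside.
- dropper_bottle: Bystander: small amber bottle with a rubber dropper teat, diameter 39 mm, height 88 mm. Origin at the centre of its underside.
- tin: Bystander: low round aluminium tin, diameter 66 mm, height 44 mm, to the left of the lifter. Origin at the centre of its underside.

How it is judged:
By the outcome, as a careful person would: the job done as asked, in the order asked, and still so for the second after the job is handed in, while the arm keeps its last pose, push and grip.
It also fails if it takes over 54 s, if anything falls off the work surface, if the arm or the gripper's body presses on something with over 40 N, if the wrist force passes 120 N, or if a joint passes its speed limit or range.

## Working session

There is one attempt and no reset: what is moved stays moved. The work goes in short steps, Python scripts to look and compute and a tool call to move; the robot and the scene stay as the last step left them, time stands still between calls to the robot, and variables do not carry over. Pictures are saved under pics/ and viewed, at most 10 in all, crops included, and the job is handed in when it is done.

```bash
ls; mkdir -p pics
```

Run:
```python
from workcell import env
import cv2,numpy as np
a=env.camera("scene");b=env.camera("side")
cv2.imwrite("pics/scene0.png",a);cv2.imwrite("pics/side0.png",b)
for n in("scene","side","wrist"):
    p=env.camera_params(n);print(n,p["fx"],p["cx"],p["cy"],np.round(-np.array(p["R"]).T@p["t"],3),np.round(p["R"],2).tolist())
s=env.get_state();print(s["t"],s["tool_pos"],s["orientation"])
```

```text
pics
workcell.py
scene 435.92349348373574 282.82482003958154 202.40440017263717 [ 0.959 -0.365  1.021] [[0.72, 0.7, 0.0], [0.59, -0.6, -0.54], [-0.37, 0.39, -0.84]]
side 512.0717050991223 274.6997141859704 208.45119018871262 [0.253 1.054 0.943] [[-0.96, -0.29, 0.02], [-0.2, 0.61, -0.77], [0.21, -0.74, -0.64]]
wrist 304.9523530988141 277.99219909783443 212.07309615188316 [0.575 0.071 0.372] [[1.0, -0.0, -0.0], [-0.0, -0.96, 0.28], [-0.0, -0.28, -0.96]]
0.1 [5.74300431e-01 9.82656590e-05 2.30191660e-01] [ 7.07099155e-01  7.07113590e-01 -6.26625561e-04 -8.73694461e-04]
```
View pics/scene0.png

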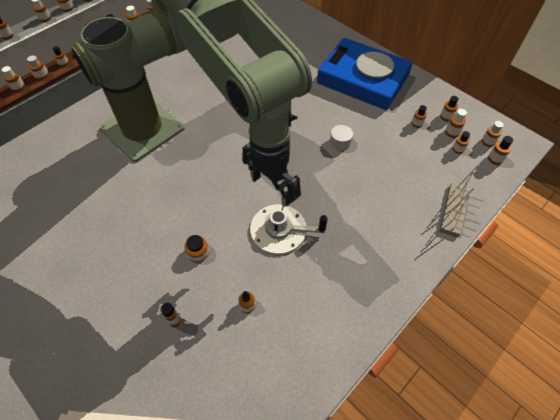

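View pics/side0.png

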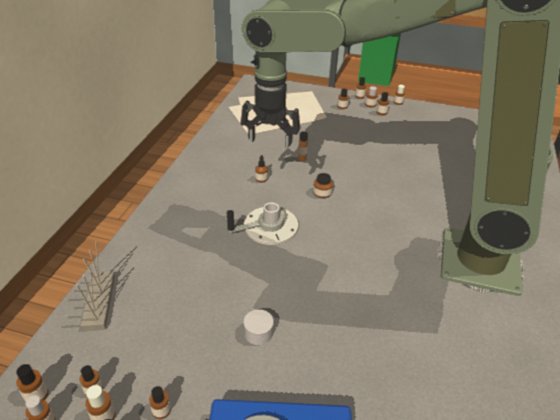

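The scene view shows the vial with its cap at about (168,310), the squat jar at (196,245), the dropper bottle at (247,298), the sleeve mouth at (278,217) and the handle top at (323,219). In the side view the vial cap is at (304,137), the sleeve mouth at (271,209) and the handle top at (230,213).

Create h.py:
```python
import numpy as np,cv2
from workcell import env
def ray(p,uv):
    R=np.array(p["R"]);c=-R.T@np.array(p["t"])
    d=R.T@np.array([(uv[0]-p["cx"])/p["fx"],(uv[1]-p["cy"])/p["fy"],1.]);return c,d/np.linalg.norm(d)
def plane(p,uv,z):
    c,d=ray(p,uv);return c+d*(z-c[2])/d[2]
def tri(*rs):
    A=np.zeros((3,3));b=np.zeros(3)
    for c,d in rs:
        P=np.eye(3)-np.outer(d,d);A+=P;b+=P@c
    X=np.linalg.solve(A,b);return X,[round(float(np.linalg.norm(np.cross(d,X-c))),4) for c,d in rs]
def proj(p,X):
    x=np.array(p["R"])@X+np.array(p["t"]);return np.array([p["cx"]+p["fx"]*x[0]/x[2],p["cy"]+p["fy"]*x[1]/x[2]])
```

Run:
```python
from h import *
A=env.camera_params("scene");B=env.camera_params("side")
for n,a,b in [("cap",(168,308),(304,135)),("sleeve",(278,216),(271,208)),("handle",(323,218),(230,212)),("jar",(195,241),(323,180)),("drop",(246,293),(262,160)),("tin",(342,133),(258,320))]:
    X,e=tri(ray(A,a),ray(B,b));print(n,np.round(X,3),e)
# white base
for n,p in(("scene",A),("side",B)):
    im=env.camera(n);hsv=cv2.cvtColor(im,cv2.COLOR_BGR2HSV)
    m=((hsv[...,2]>165)&(hsv[...,1]<60)).astype(np.uint8)
    cs,_=cv2.findContours(m,cv2.RETR_EXTERNAL,cv2.CHAIN_APPROX_NONE)
    for c in cs:
        if cv2.contourArea(c)>300:
            (u,v),r=cv2.minEnclosingCircle(c);h=cv2.convexHull(c);e=cv2.fitEllipse(h)
            print(n,np.round(e[0],1),np.round(e[1],1),np.round(plane(p,e[0],.012),3))
```

```text
cap [ 0.555 -0.307  0.088] [0.0006, 0.0006]
sleeve [0.554 0.041 0.064] [0.0011, 0.0011]
handle [0.646 0.109 0.081] [0.0007, 0.0007]
jar [ 0.451 -0.149  0.048] [0.0028, 0.0028]
drop [ 0.646 -0.159  0.069] [0.0006, 0.0006]
tin [0.478 0.389 0.041] [0.0004, 0.0004]
scene [ 84.7 409.5] [10.2 16.6] [ 0.572 -0.56   0.012]
scene [324.7 316.6] [69.7 91.5] [ 0.803 -0.057  0.012]
scene [283.7 243.7] [15.6 42.2] [0.6   0.014 0.012]
scene [277.7 227.5] [48.5 55.9] [0.555 0.037 0.012]
scene [497.9 188.1] [ 52.5 102.7] [0.91  0.561 0.012]
scene [349.4 126.4] [31.4 50. ] [0.463 0.449 0.012]
scene [409.4 203.1] [154.2 220.8] [0.761 0.345 0.012]
scene [359.3  92.3] [ 68.8 353.2] [0.39  0.588 0.012]
scene [372.1  66. ] [17.2 35.5] [0.341 0.72  0.012]
side [257.6 325.8] [29.8 36.3] [0.481 0.383 0.012]
side [271.7 225.2] [37.3 52.3] [0.55  0.051 0.012]
side [263.9 216.6] [25.6 40.4] [0.581 0.023 0.012]
side [304.  105.8] [31.5 39.4] [ 0.632 -0.629  0.012]
```

Run:
```python
from h import *
p=env.camera_params("wrist");im=env.camera("wrist");cv2.imwrite("pics/w0.png",im)
np.savez("pics/w0.npz",**{k:np.array(v) for k,v in p.items()})
for X in[(.554,.041,.070),(.646,.109,.086),(.555,-.307,.098),(.554,.041,.012)]:print(proj(p,np.array(X)))
```

```text
[257.14023756 155.29494679]
[360.33824243  77.7380879 ]
[262.17628857 448.57171948]
[260.45359228 150.31395451]
```

Emit:
jog_arm --segments '[0, 0, 0, 0, 0, 0, -0.04, 0, 0, 0, 0, 0, -0.04, 0, 0, 0, 0, 0, -0.04, 0, 0, 0, 0, 0, -0.04, 0, 0, 0, 0, 0, -0.04, -0.01, 0, 0, 0, 0, -0.02, -0.01, 0, 0, 0, 0, 0, 0, 0, 0, 0, 0, 0, 0, 0, 0, 0, 0]' --aperture 0.7

```text
t: 1.0
tool_pos: [0.5545, -0.2212, 0.2311]
orientation: [0.708, 0.706, 0.0, -0.0]
contact_force: [-0.2, -0.4, 0.4]
width: 0.7
finger_force: 0.0
```

Run:
```python
from h import *
p=env.camera_params("wrist");im=env.camera("wrist");cv2.imwrite("pics/w1.png",im)
np.savez("pics/w1.npz",**{k:np.array(v) for k,v in p.items()})
for X in[(.554,.041,.070),(.646,.109,.086),(.555,-.307,.098),(.555,-.307,0)]:print(proj(p,np.array(X)))
a=cv2.imread("pics/w0.png")
cv2.imwrite("pics/m0.png",cv2.resize(np.vstack([a,im]),(400,600)))
```

```text
[ 275.93391385 -131.6358934 ]
[ 412.91391564 -281.23136226]
[278.76511041 285.05797358]
[278.54619117 247.29383878]
```

View pics/m0.png

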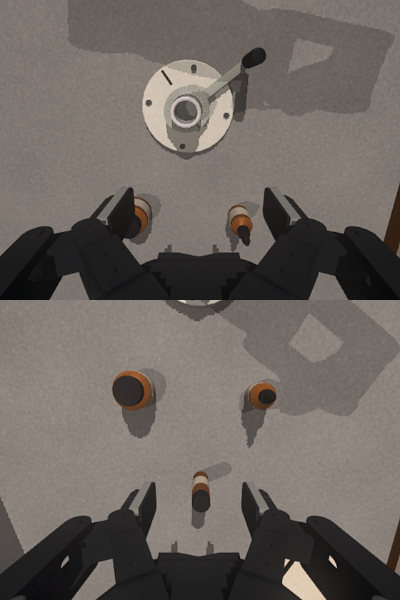

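Top (w0): bore at about (259,155) full-size, engraved mark at (234,108), handle top at (357,79). Bottom (w1): vial cap at about (281,280), already nearly in line with the fingers.

Run:
```python
from h import *
P=[dict(np.load(f"pics/w{i}.npz")) for i in(0,1)];W=[cv2.imread(f"pics/w{i}.png") for i in(0,1)]
A=env.camera_params("scene");B=env.camera_params("side")
def blobs(m,x0,y0,x1,y1,mn=20):
    k=np.zeros(m.shape,np.uint8);k[y0:y1,x0:x1]=m[y0:y1,x0:x1]
    cs,_=cv2.findContours(k,cv2.RETR_CCOMP,cv2.CHAIN_APPROX_NONE)
    return [(np.round(cv2.fitEllipse(c)[0],1).tolist(),np.round(cv2.fitEllipse(c)[1],1).tolist(),np.round(cv2.fitEllipse(c)[2])) for c in cs if len(c)>5 and cv2.contourArea(c)>mn]
g=[cv2.cvtColor(w,cv2.COLOR_BGR2GRAY) for w in W]
h=[cv2.cvtColor(w,cv2.COLOR_BGR2HSV) for w in W]
print("cap w1",blobs(g[1]<60,255,230,310,310))
sat=(h[1][...,1]>100)&(h[1][...,2]>60);print("amber",blobs(sat,255,230,310,310))
print("handle",blobs(g[0]<45,325,50,385,110))
print("mark",blobs(g[0]<70,215,90,250,125,8))
print("bright",blobs(g[0]>190,225,120,290,190))
print("dark bore",blobs(g[0]<95,240,135,280,175))
print("base",blobs(g[0]>140,190,70,345,225,500))
cv2.imwrite("pics/c0.png",np.hstack([cv2.resize(W[0][65:225,190:390],(500,400),interpolation=0),cv2.resize(W[1][230:310,255:315],(300,400),interpolation=0)]))
```

```text
cap w1 [([280.9, 280.9], [25.5, 32.0], np.float64(177.0))]
amber [([280.6, 270.9], [22.7, 30.1], np.float64(3.0)), ([280.3, 247.6], [14.8, 17.6], np.float64(83.0))]
handle [([355.5, 80.8], [21.3, 36.9], np.float64(58.0))]
mark [([232.5, 107.4], [2.4, 27.3], np.float64(146.0))]
bright [([287.1, 186.3], [4.8, 8.9], np.float64(24.0)), ([258.8, 155.6], [38.2, 39.0], np.float64(19.0)), ([255.5, 171.7], [57.7, 110.4], np.float64(165.0))]
dark bore [([259.1, 155.1], [25.6, 30.9], np.float64(101.0))]
base [([303.1, 169.8], [33.1, 91.5], np.float64(25.0)), ([248.9, 137.4], [89.9, 129.3], np.float64(36.0)), ([259.4, 156.4], [33.7, 34.1], np.float64(132.0))]
```

View pics/c0.png

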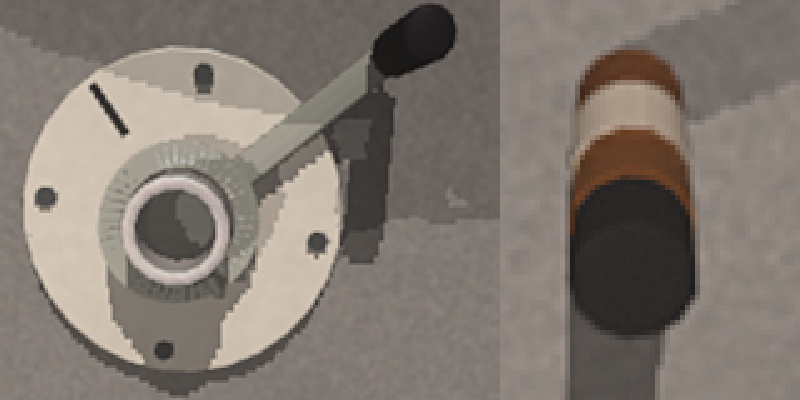

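The crop gives the bore rim at (259.9,155.3), the handle top at (360.7,77.7), the mark at (232.5,107.4) in w0, and the cap top at (281.3,284.7) in w1.

Run:
```python
from h import *
P=[dict(np.load(f"pics/w{i}.npz")) for i in(0,1)]
A=env.camera_params("scene");B=env.camera_params("side")
for n,w,uv,z,a,b in[("cap",1,(281.3,284.7),.098,(168,308),(304,135)),("bore",0,(259.9,155.3),.07,(278,216),(271,208)),("handle",0,(360.7,77.7),.086,(323,218),(230,212))]:
    print(n,plane(P[w],uv,z).round(4),tri(ray(A,a),ray(B,b),ray(P[w],uv)))
m=plane(P[0],(232.5,107.4),.012);b=plane(P[0],(259.9,155.3),.07);hd=plane(P[0],(360.7,77.7),.086)
d=m-b;e=hd-b
print("mark",m,np.hypot(*d[:2]),np.arctan2(d[1],d[0]),"handle",np.hypot(*e[:2]),np.arctan2(e[1],e[0]), "diff (1.5)")
s=env.get_state();print(s["tool_pos"],s["orientation"])
```

```text
cap [ 0.5576 -0.3066  0.098 ] (array([ 0.55592218, -0.30839132,  0.08915287]), [0.0018, 0.0023, 0.0033])
bore [0.5567 0.041  0.07  ] (array([0.55503308, 0.04072265, 0.06434562]), [0.0017, 0.0008, 0.0014])
handle [0.6463 0.109  0.086 ] (array([0.64625572, 0.10904425, 0.08114242]), [0.0014, 0.0004, 0.0014])
mark [0.52348398 0.08830852 0.012     ] 0.057814662155780794 2.1829648151215313 handle 0.11250829723539754 0.6494298160026001 diff (1.5)
[ 0.55487265 -0.22003443  0.2311374 ] [ 7.07503763e-01  7.06709454e-01  2.98715950e-04 -2.88467046e-04]
```

Emit:
jog_arm --segments '[-0.04, 0.002, 0, 0, 0, 0, -0.04, 0, 0, 0, 0, 0, -0.007, 0, 0.03, 0, 0, 0, 0, 0, 0.04, 0, 0, 0, 0, 0, 0.04, 0, 0, 0, 0, 0, 0.04, 0, 0, 0, 0, 0, 0.025, 0, 0, 0, 0, 0, 0.01, 0, 0, 0, 0, 0, 0, 0, 0, 0, 0, 0, 0, 0, 0, 0]' --aperture 0.7

```text
t: 1.88
tool_pos: [0.5581, -0.3064, 0.0471]
orientation: [0.707, 0.708, 0.0, 0.0]
contact_force: [0.5, -0.3, 0.7]
width: 0.703
finger_force: 0.0
```

Run:
```python
from h import *
p=env.camera_params("wrist");im=env.camera("wrist");cv2.imwrite("pics/w2.png",im)
print(proj(p,np.array([.557,-.307,.098])))
```

```text
[274.91910289 334.44198268]
```

View pics/w2.png

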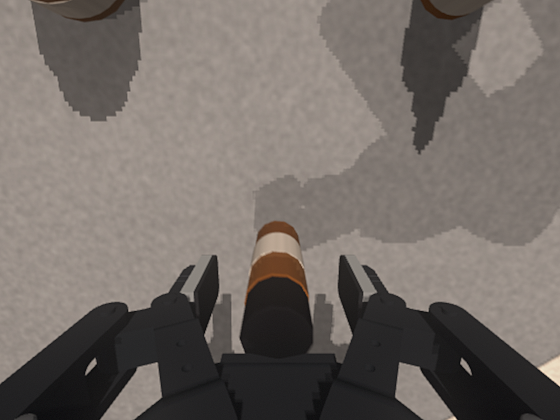

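The vial (cap at about (277,330)) is centred between the pads; close on it.

Emit:
jog_arm --segments '[0, 0, 0, 0, 0, 0, 0, 0, 0, 0, 0, 0, 0, 0, 0, 0, 0, 0, 0, 0, 0, 0, 0, 0, 0, 0, 0, 0, 0, 0, 0, 0, 0, 0, 0, 0, 0, 0, 0, 0, 0, 0, 0, 0, 0, 0, 0, 0]' --aperture 0 --squeeze 40

```text
t: 2.6
tool_pos: [0.5583, -0.3081, 0.0489]
orientation: [0.707, 0.707, 0.0, 0.002]
contact_force: [-0.9, 0.2, 5.8]
width: 0.314
finger_force: 39.3
```

Emit:
jog_arm --segments '[0, 0, -0.01, 0, 0, 0, 0, 0, -0.03, 0, 0, 0, 0, 0, -0.04, 0, 0, 0, 0, 0, -0.04, 0, 0, 0, 0, 0, -0.02, 0, 0, 0, 0.02, 0, 0, 0, 0, 0, 0.04, 0, 0, 0, 0, 0, 0.04, 0, 0, 0, 0, 0, 0.04, 0, 0, 0, 0, 0, 0.04, 0, 0, 0, 0, 0, 0.02, 0, 0, 0, 0, 0, 0, 0, 0, 0, 0, 0]'

```text
t: 3.6
tool_pos: [0.5564, -0.1023, 0.1868]
orientation: [0.705, 0.709, 0.001, -0.001]
contact_force: [-0.3, -0.8, 0.2]
width: 0.313
finger_force: 39.4
```

Emit:
jog_arm --segments '[0.02, 0, 0, 0, 0, 0, 0.03, 0, 0, 0, 0, 0, 0.02, 0, 0, 0, 0, 0, 0, 0, 0, 0, 0, 0, 0, 0, 0, 0, 0, 0]'

```text
t: 4.02
tool_pos: [0.5571, -0.0371, 0.1867]
orientation: [0.707, 0.708, -0.0, 0.001]
contact_force: [0.2, -0.2, -0.5]
width: 0.314
finger_force: 39.4
```

Run:
```python
from h import *
p=env.camera_params("wrist");im=env.camera("wrist");cv2.imwrite("pics/w3.png",im)
np.savez("pics/w3.npz",**{k:np.array(v) for k,v in p.items()})
a=env.camera("scene");b=env.camera("side");cv2.imwrite("pics/scene3.png",a);cv2.imwrite("pics/side3.png",b)
def cr(i,x,y,w=80,h=60):return cv2.resize(i[y-h:y+h,x-w:x+w],(400,300),interpolation=0)
cv2.imwrite("pics/m3.png",np.vstack([np.hstack([cr(im,270,145,160,120),cr(im,277,320)]),np.hstack([cr(a,270,215),cr(b,275,190)])]))
s=env.get_state();print(s["tool_pos"],s["orientation"])
for X in[(.5567,.041,.07),(.646,.109,.086)]:print(proj(p,np.array(X)))
```

```text
[ 0.55719265 -0.03840238  0.18655159] [ 7.07582687e-01  7.06630427e-01 -1.09411208e-04  4.10674481e-04]
[277.34969065 114.00561693]
[405.61643192  10.82395738]
```

View pics/m3.png

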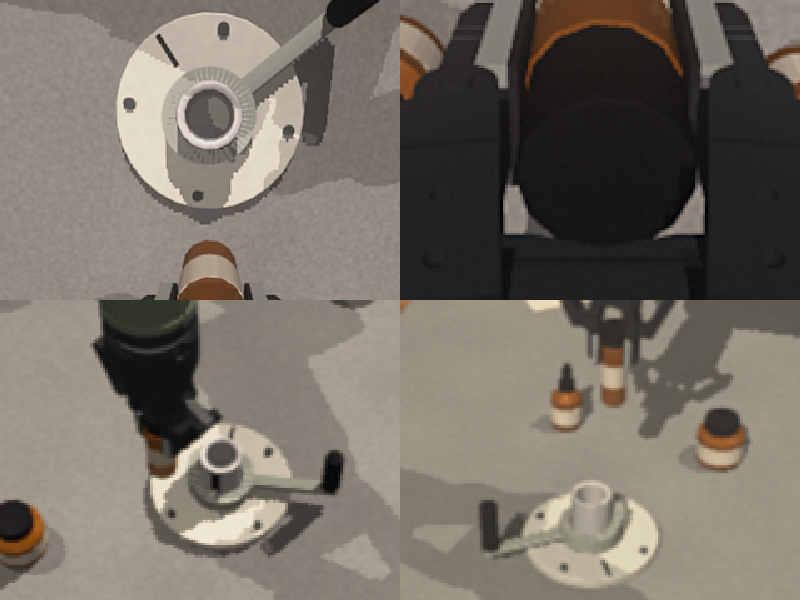

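The bottle hangs upright in the grip; wrist view bore at about (277.6,116.6), cap top at (279.3,328.3). I'll refine these by masks and compare vial and bore in the same image.

Run:
```python
from h import *
p=dict(np.load("pics/w3.npz"));W=cv2.imread("pics/w3.png");g=cv2.cvtColor(W,cv2.COLOR_BGR2GRAY);h=cv2.cvtColor(W,cv2.COLOR_BGR2HSV)
print("row116",g[116,240:316].tolist());print("col278",g[78:156,278].tolist())
sat=(h[...,1]>110)&(h[...,2]>50)
lab=[];  # amber foot silhouette
for v in range(214,262,6):
    r=np.where(sat[v,240:320])[0]+240;print(v,(r.min(),r.max()) if len(r) else None,end=' ')
print()
for uv,z in[((277.6,116.6),.07),((279.3,328.3),.236)]:print(plane(p,uv,z))
for X in[(.557,-.038,.138),(.557,-.024,.138),(.557,-.038,.236)]:print(X,proj(p,np.array(X)))
ts=[env.get_state()["tool_pos"] for _ in range(3)];print(ts)
q=env.camera_params("wrist");print(q["t"],p["t"])
```

```text
row116 [179, 179, 179, 178, 178, 178, 179, 179, 177, 181, 149, 170, 215, 215, 210, 208, 209, 157, 70, 72, 75, 85, 89, 85, 85, 84, 85, 85, 86, 85, 85, 85, 84, 84, 84, 83, 81, 78, 98, 113, 111, 111, 111, 112, 110, 110, 110, 110, 110, 109, 110, 110, 108, 87, 75, 79, 95, 181, 223, 212, 200, 196, 185, 155, 156, 176, 160, 151, 163, 165, 162, 163, 154, 149, 158, 173]
col278 [153, 147, 149, 150, 150, 149, 151, 156, 155, 163, 166, 197, 225, 201, 180, 164, 153, 137, 96, 69, 75, 76, 73, 76, 82, 91, 108, 114, 112, 110, 109, 110, 112, 112, 111, 111, 112, 107, 98, 100, 107, 104, 87, 83, 83, 83, 84, 82, 83, 82, 82, 82, 84, 84, 83, 83, 79, 116, 147, 191, 236, 230, 215, 198, 187, 156, 97, 92, 97, 100, 106, 112, 112, 110, 110, 111, 111, 110]
214 None 220 (np.int64(266), np.int64(287)) 226 (np.int64(260), np.int64(293)) 232 (np.int64(258), np.int64(296)) 238 (np.int64(256), np.int64(298)) 244 None 250 (np.int64(264), np.int64(291)) 256 (np.int64(257), np.int64(299)) 
[0.55690256 0.03899811 0.07      ]
[ 0.55752352 -0.03639542  0.236     ]
(0.557, -0.038, 0.138) [277.7302554 235.4546849]
(0.557, -0.024, 0.138) [277.73500864 215.36316141]
(0.557, -0.038, 0.236) [277.83162289 332.12179108]
[array([ 0.55719265, -0.03840238,  0.18655159]), array([ 0.55719265, -0.03840238,  0.18655159]), array([ 0.55719265, -0.03840238,  0.18655159])]
[-0.55749626 -0.05927621  0.32445376] [-0.5573216  -0.05957091  0.3245011 ]
```

Emit:
jog_arm --segments '[0.02, 0, 0, 0, 0, 0, 0.03, 0, 0, 0, 0, 0, 0.02, 0, 0, 0, 0, 0, 0.007, 0, 0, 0, 0, 0, 0, 0, 0.02, 0, 0, 0, 0, 0, 0.02, 0, 0, 0, 0, 0, 0.014, 0, 0, 0, 0, 0, 0, 0, 0, 0, 0, 0, 0, 0, 0, 0, 0, 0, 0, 0, 0, 0]'

```text
t: 5.0
tool_pos: [0.5579, 0.039, 0.1332]
orientation: [0.707, 0.707, 0.0, 0.001]
contact_force: [-0.2, 0.1, -0.2]
width: 0.313
finger_force: 39.4
```

Run:
```python
from h import *
p=env.camera_params("wrist");im=env.camera("wrist");a=env.camera("scene");b=env.camera("side");A=env.camera_params("scene");B=env.camera_params("side")
for n,i in(("w4",im),("scene4",a),("side4",b)):cv2.imwrite(f"pics/{n}.png",i)
def cr(i,x,y,w=40,h=30):return cv2.resize(i[y-h:y+h,x-w:x+w],(400,300),interpolation=0)
cv2.imwrite("pics/m4.png",np.vstack([np.hstack([cr(im,278,210,80,60),cr(im,277,320,80,60)]),np.hstack([cr(a,275,215),cr(b,272,205)])]))
s=env.get_state();print(s["t"],s["tool_pos"],s["contact_force"])
for X in[(.5566,.0396,.07),(.5566,.0396,.084)]:print(proj(p,np.array(X)),proj(A,np.array(X)),proj(B,np.array(X)))
```

```text
5.15 [0.55821048 0.03949727 0.13381843] [-0.04373526 -0.04823253 -0.14812225]
[275.8905951  226.30049542] [278.63354532 215.93016095] [270.74368743 205.75502631]
[275.79989103 233.10319772] [278.6099763  213.06604825] [270.80286591 201.69716264]
```

View pics/m4.png

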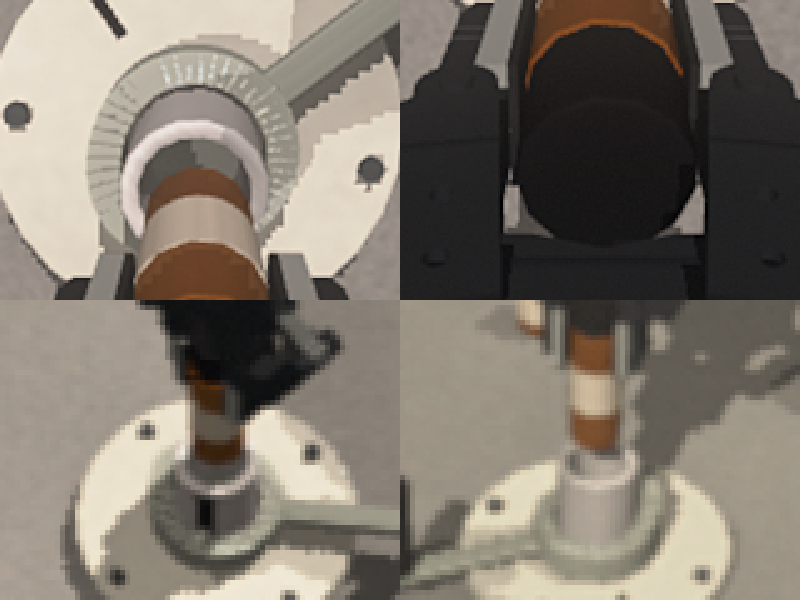

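Wrist and side crops show the foot just above the mouth, about 0.8 mm too far in +x (side: vial centre 594 against sleeve 597) and otherwise centred.

Emit:
jog_arm --segments '[0.0003, -0.0008, 0.005, 0, 0, 0, 0, 0, 0.007, 0, 0, 0, 0, 0, 0.005, 0, 0, 0, 0, 0, 0.005, 0, 0, 0, 0, 0, 0.004, 0, 0, 0, 0, 0, 0.004, 0, 0, 0, 0, 0, 0, 0, 0, 0, 0, 0, 0, 0, 0, 0]'

```text
t: 5.82
tool_pos: [0.5559, 0.0403, 0.1018]
orientation: [0.707, 0.707, -0.0, -0.0]
contact_force: [0.2, -0.2, -0.2]
width: 0.31
finger_force: 39.4
```

Emit:
jog_arm --segments '[0, 0, 0.005, 0, 0, 0, 0, 0, 0.005, 0, 0, 0, 0, 0, 0.004, 0, 0, 0, 0, 0, 0.002, 0, 0, 0, 0, 0, 0, 0, 0, 0, 0, 0, 0, 0, 0, 0]'

```text
t: 6.32
tool_pos: [0.5561, 0.0403, 0.0861]
orientation: [0.707, 0.707, -0.0, -0.0]
contact_force: [-0.2, 0.1, -0.0]
width: 0.316
finger_force: 39.4
```

Emit:
jog_arm --segments '[0, 0, 0.001, 0, 0, 0, 0, 0, 0.001, 0, 0, 0, 0, 0, 0, 0, 0, 0, 0, 0, 0, 0, 0, 0]'

```text
t: 6.65
tool_pos: [0.5562, 0.0403, 0.0843]
orientation: [0.707, 0.707, 0.0, 0.0]
contact_force: [-0.2, -0.5, -0.8]
width: 0.316
finger_force: 39.4
```

Emit:
jog_arm --segments '[0, 0, 0.001, 0, 0, 0, 0, 0, 0, 0, 0, 0, 0, 0, 0, 0, 0, 0]'

```text
t: 6.9
tool_pos: [0.5565, 0.0403, 0.0838]
orientation: [0.707, 0.707, 0.0, 0.0]
contact_force: [-0.5, -0.0, 2.8]
width: 0.315
finger_force: 39.8
```

Emit:
jog_arm --segments '[0, 0, 0.0005, 0, 0, 0, 0, 0, 0, 0, 0, 0]' --squeeze 20

```text
t: 7.07
tool_pos: [0.5566, 0.0403, 0.0838]
orientation: [0.707, 0.707, 0.0, 0.0]
contact_force: [-2.1, 0.2, 6.2]
width: 0.316
finger_force: 40.4
```

Emit:
jog_arm --segments '[0, 0, 0, 0, 0, 0, 0, 0, 0, 0, 0, 0, 0, 0, 0, 0, 0, 0, 0, 0, 0, 0, 0, 0]' --aperture 0.55

```text
t: 7.4
tool_pos: [0.5559, 0.0403, 0.0824]
orientation: [0.707, 0.707, -0.0, -0.0]
contact_force: [-0.2, -0.0, 0.9]
width: 0.548
finger_force: 0.0
```

Emit:
jog_arm --segments '[0, 0, -0.02, 0, 0, 0, 0, 0, -0.03, 0, 0, 0, 0, 0, -0.03, 0, 0, 0, 0, 0, -0.02, 0, 0, 0, 0, 0, 0, 0, 0, 0, 0, 0, 0, 0, 0, 0, 0, 0, 0, 0, 0, 0]'

```text
t: 7.98
tool_pos: [0.5553, 0.0404, 0.1816]
orientation: [0.707, 0.707, -0.001, -0.001]
contact_force: [-0.5, 1.1, -1.0]
width: 0.55
finger_force: 0.0
```

Run:
```python
from h import *
p=env.camera_params("wrist");im=env.camera("wrist");a=env.camera("scene");b=env.camera("side");A=env.camera_params("scene");B=env.camera_params("side")
for n,i in(("w5",im),("scene5",a),("side5",b)):cv2.imwrite(f"pics/{n}.png",i)
np.savez("pics/w5.npz",**{k:np.array(v) for k,v in p.items()})
def cr(i,x,y,w=80,h=60):return cv2.resize(i[y-h:y+h,x-w:x+w],(400,300),interpolation=1)
cv2.imwrite("pics/m5.png",np.vstack([np.hstack([cr(im,280,210,280,210),cr(im,277,280)]),np.hstack([cr(a,290,215),cr(b,262,205)])]))
s=env.get_state();print(s["t"],s["tool_pos"],s["contact_force"])
for X in[(.5566,.0396,.133),(.646,.109,.086)]:print(proj(p,np.array(X)),proj(A,np.array(X)),proj(B,np.array(X)))
```

```text
8.1333 [0.55482193 0.04037483 0.18068829] [ 0.11474795  0.26399109 -1.22169108]
[279.99105022 235.38765206] [278.52334399 202.53847084] [271.01626352 187.06450776]
[398.90503206 126.4308825 ] [323.61785545 217.00000348] [230.02019346 210.42189759]
```

View pics/m5.png

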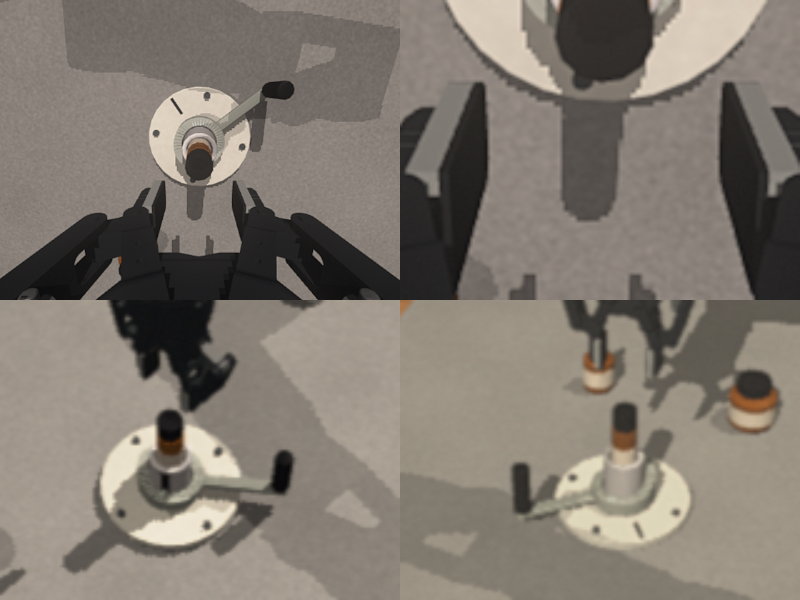

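The vial stands upright in the sleeve, free of the fingers; handle top is near (400,125) in the wrist view, agreeing with the estimate. Next I go over the handle and turn so the fingers close tangentially.

Emit:
jog_arm --segments '[0.023, 0.03, 0, 0, 0, 0, 0.023, 0.03, 0, 0, 0, 0, 0.024, 0.0316, 0, 0, 0, 0, 0, 0, 0, 0, 0, 0.12, 0, 0, 0, 0, 0, 0.12, 0, 0, 0, 0, 0, 0.12, 0, 0, 0, 0, 0, 0.12, 0, 0, 0, 0, 0, 0.12, 0, 0, 0, 0, 0, 0.12, 0, 0, 0, 0, 0, 0.12, 0, 0, 0, 0, 0, 0.07, 0, 0, 0, 0, 0, 0]' --aperture 0.6

```text
t: 9.13
tool_pos: [0.6469, 0.1102, 0.1809]
orientation: [0.946, 0.324, -0.001, -0.0]
contact_force: [-0.1, -0.0, 0.7]
width: 0.602
finger_force: 0.0
```

Emit:
jog_arm --segments '[0, 0, 0, 0, 0, 0, 0, 0, 0, 0, 0, 0]'

```text
t: 9.3
tool_pos: [0.6474, 0.1102, 0.1818]
orientation: [0.946, 0.325, -0.001, -0.0]
contact_force: [0.7, -0.0, -0.5]
width: 0.601
finger_force: 0.0
```

Run:
```python
from h import *
from scipy.spatial.transform import Rotation as Ro
p=env.camera_params("wrist");im=env.camera("wrist");cv2.imwrite("pics/w6.png",im)
s=env.get_state();M=Ro.from_quat(s["orientation"]).as_matrix();print(s["tool_pos"],M.round(3).tolist())
d=np.array([.6471,.1103,.043])-s["tool_pos"];print("tool delta",M.T@d)
for X in[(.6471,.1103,.086),(.6471,.1103,.03)]:print(proj(p,np.array(X)))
g=cv2.cvtColor(im,cv2.COLOR_BGR2GRAY)
m=(g<50).astype(np.uint8);n,l,st,c=cv2.connectedComponentsWithStats(m)
for i in range(1,n):
    if st[i,4]>150:print(st[i],c[i].round(1))
for v in range(180,330,8):
    r=np.where(m[v,225:335])[0]+225;print(v,(r.min(),r.max(),len(r)) if len(r) else 0,end=" ")
```

```text
[0.64752964 0.1102698  0.18209793] [[0.789, 0.615, -0.001], [0.615, -0.789, -0.0], [-0.001, -0.001, -1.0]]
tool delta [-0.00020007 -0.00020248  0.1390983 ]
[277.83188251 214.29851034]
[277.88000515 198.09748894]
[268 190  23  35 427] [280.  203.7]
[    0   254   560   166 47815] [276.2 364.8]
180 0 188 0 196 (np.int64(270), np.int64(287), 18) 204 (np.int64(269), np.int64(289), 21) 212 (np.int64(268), np.int64(290), 10) 220 (np.int64(271), np.int64(287), 3) 228 0 236 0 244 0 252 0 260 (np.int64(225), np.int64(334), 5) 268 (np.int64(225), np.int64(334), 7) 276 (np.int64(225), np.int64(334), 7) 284 (np.int64(225), np.int64(334), 9) 292 (np.int64(225), np.int64(334), 7) 300 (np.int64(299), np.int64(334), 4) 308 0 316 (np.int64(300), np.int64(300), 1) 324 (np.int64(314), np.int64(316), 3)
```

Emit:
jog_arm --segments '[0, 0, 0.03, 0, 0, 0, 0, 0, 0.035, 0, 0, 0, 0, 0, 0.035, 0, 0, 0, 0, 0, 0.025, 0, 0, 0, 0, 0, 0.012, 0, 0, 0, 0, 0, 0, 0, 0, 0, 0, 0, 0, 0, 0, 0]'

```text
t: 9.93
tool_pos: [0.648, 0.1103, 0.0459]
orientation: [0.946, 0.325, -0.0, -0.0]
contact_force: [0.3, -0.3, 0.6]
width: 0.605
finger_force: 0.0
```

Emit:
jog_arm --segments '[0, 0, 0, 0, 0, 0, 0, 0, 0, 0, 0, 0, 0, 0, 0, 0, 0, 0, 0, 0, 0, 0, 0, 0, 0, 0, 0, 0, 0, 0, 0, 0, 0, 0, 0, 0, 0, 0, 0, 0, 0, 0]' --aperture 0 --squeeze 40

```text
t: 10.52
tool_pos: [0.6496, 0.1109, 0.0487]
orientation: [0.946, 0.324, 0.002, 0.0]
contact_force: [-1.1, 1.6, 6.3]
width: 0.224
finger_force: 39.1
```

Emit:
jog_arm --segments '[-0.0001, -0.00575, 0, 0, 0, -0.05, -0.0006, -0.0115, 0, 0, 0, -0.1, -0.0006, -0.0115, 0, 0, 0, -0.1, -0.0006, -0.0115, 0, 0, 0, -0.1, -0.0006, -0.0115, 0, 0, 0, -0.1, -0.0006, -0.0115, 0, 0, 0, -0.1, -0.0006, -0.0115, 0, 0, 0, -0.1, -0.0006, -0.0115, 0, 0, 0, -0.1, -0.0006, -0.0115, 0, 0, 0, -0.1, -0.0006, -0.0115, 0, 0, 0, -0.1, -0.0001, -0.00575, 0, 0, 0, -0.05, 0, 0, 0, 0, 0, 0]'

```text
t: 11.52
tool_pos: [0.5476, 0.1566, 0.0487]
orientation: [0.674, 0.738, 0.003, 0.0]
contact_force: [0.5, 6.7, 3.7]
width: 0.223
finger_force: 39.5
```

Run:
```python
from h import *
s=env.get_state();b=np.array([.5563,.0398]);d=s["tool_pos"][:2]-b;print(np.hypot(*d),np.arctan2(d[1],d[0])-.66,s["contact_force"])
```

```text
0.11707592730993682 0.9850040129783572 [0.54063134 6.71185789 3.74708612]
```

Emit:
jog_arm --segments '[0.0005, -0.00575, 0, 0, 0, -0.05, -0.0003, -0.0115, 0, 0, 0, -0.1, -0.0004, -0.0115, 0, 0, 0, -0.1, -0.0006, -0.0115, 0, 0, 0, -0.1, -0.0006, -0.0092, 0, 0, 0, -0.08, -0.0002, -0.0046, 0, 0, 0, -0.04, 0, 0, 0, 0, 0, 0, 0, 0, 0, 0, 0, 0, 0, 0, 0, 0, 0, 0]'

```text
t: 12.27
tool_pos: [0.4971, 0.1407, 0.0486]
orientation: [0.485, 0.875, 0.003, 0.0]
contact_force: [-1.9, 9.5, 10.2]
width: 0.221
finger_force: 40.3
```

Run:
```python
from h import *
p=env.camera_params("wrist");im=env.camera("wrist");a=env.camera("scene");b=env.camera("side");A=env.camera_params("scene");B=env.camera_params("side")
for n,i in(("w7",im),("scene7",a),("side7",b)):cv2.imwrite(f"pics/{n}.png",i)
s=env.get_state();c=np.array([.5563,.0398]);d=s["tool_pos"][:2]-c;print(s["tool_pos"],np.hypot(*d),np.arctan2(d[1],d[0])-.66,s["contact_force"])
def cr(i,x,y,w=60,h=45):return cv2.resize(i[y-h:y+h,x-w:x+w],(400,300),interpolation=0)
cv2.imwrite("pics/m7.png",np.vstack([np.hstack([cv2.resize(im,(400,300)),cr(im,278,330,100,75)]),np.hstack([cr(a,270,205),cr(b,275,210)])]))
for X in[(.5235,.0883,.012),(.5563,.0398,.07),(.5563,.0398,.149)]:print(proj(p,np.array(X)),proj(A,np.array(X)),proj(B,np.array(X)))
```

```text
[0.49715165 0.14075597 0.04865691] 0.1170069883213046 1.4407707664991443 [-3.22779473  8.80017012 11.03529372]
[269.78355597 321.24275945] [282.56038922 208.6399117 ] [276.96068959 236.01255567]
[272.44369728 477.97941496] [278.60438343 215.81123068] [270.82862723 205.82219634]
[269.56757952 769.11992158] [278.4625767  198.79716095] [271.1763848  182.20200308]
```

View pics/m7.png

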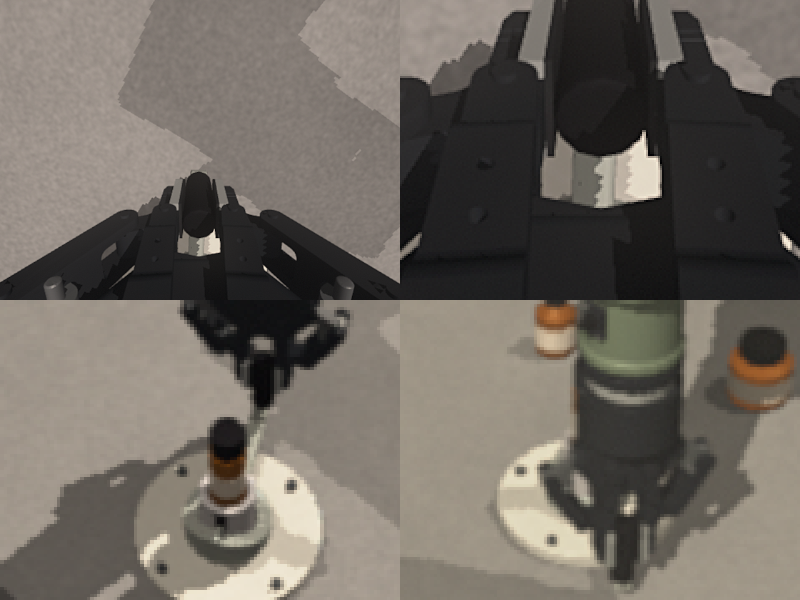

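The scene crop shows the vial raised and upright, and the arm running from the sleeve to the gripped handle with the mark hidden under it. The numbers say about 1.45, so I add a little and relieve the side load.

Emit:
jog_arm --segments '[0.001, -0.002, -0.0015, 0, 0, -0.02, 0.0005, -0.0025, -0.0015, 0, 0, -0.02, 0, 0, 0, 0, 0, 0, 0, 0, 0, 0, 0, 0, 0, 0, 0, 0, 0, 0]'

```text
t: 12.83
tool_pos: [0.4915, 0.1373, 0.0488]
orientation: [0.467, 0.884, 0.001, 0.0]
contact_force: [2.1, 5.5, -5.0]
width: 0.221
finger_force: 40.3
```

Run:
```python
from h import *
L=[]
for k in range(8):
    im=env.camera("scene");s=env.get_state();L.append(np.r_[s["tool_pos"],s["contact_force"]])
m=np.mean(L,0);sd=np.std(L,0);print(m.round(4),sd.round(4))
for c in[(.5563,.0398),(.5567,.041),(.556,.0403)]:
    f=lambda P:np.arctan2(P[1]-c[1],P[0]-c[0])
    print(c,np.hypot(m[0]-c[0],m[1]-c[1]),"by start",f(m)-f((.6496,.1109)),"by handle img",f(m)-f((.6463,.109)),"by mark",1.5+f(m)-f((.5235,.0883)))
a=cv2.imread("pics/scene5.png");cv2.imwrite("pics/scene8.png",im)
cv2.imwrite("pics/m8.png",np.hstack([cv2.resize(i[180:255,230:330],(400,300),interpolation=0) for i in(a,im)]))
```

```text
[ 0.4916  0.1373  0.0488  2.7557  5.0061 -5.2022] [0.     0.     0.     0.4022 0.6088 0.4147]
(0.5563, 0.0398) 0.11702118400669716 by start 1.505814333496502 by handle img 1.5015071225316647 by mark 1.4915571648935733
(0.5567, 0.041) 0.116247072733048 by start 1.5205156798817536 by handle img 1.5163740935338066 by mark 1.4827668790140218
(0.556, 0.0403) 0.11643870258426142 by start 1.5109865150311885 by handle img 1.5068413909403555 by mark 1.491241220312432
```

View pics/m8.png

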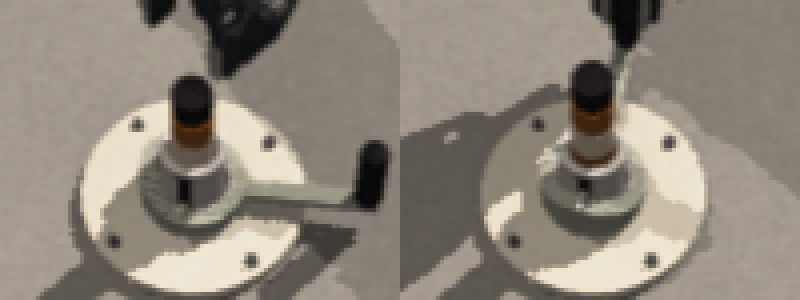

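The left crop shows the lever at rest; the right crop shows the vial about 16 mm higher with the lever arm behind it. All estimates are 1.48–1.52, so I ease back slightly to be surely not past the line, and hand in.

Emit:
jog_arm --segments '[0, 0.0018, 0.001, 0, 0, 0.015, 0, 0, 0, 0, 0, 0, 0, 0, 0, 0, 0, 0, 0, 0, 0, 0, 0, 0, 0, 0, 0, 0, 0, 0, 0, 0, 0, 0, 0, 0]'

```text
t: 13.73
tool_pos: [0.4936, 0.1386, 0.0487]
orientation: [0.474, 0.881, 0.001, 0.001]
contact_force: [1.7, 4.9, -0.3]
width: 0.217
finger_force: 40.9
```

Run:
```python
from h import *
s=env.get_state();m=s["tool_pos"]
for c in[(.5563,.0398),(.556,.0403)]:
    f=lambda P:np.arctan2(P[1]-c[1],P[0]-c[0]);print(f(m)-f((.6496,.1109)),f(m)-f((.6463,.109)),1.5+f(m)-f((.5235,.0883)))
print(s["t"],s["contact_force"],s["finger_force"]);print(env.finish_job())
```

```text
1.484662331727702 1.4803551207628647 1.4704051631247732
1.489728653560222 1.485583529469389 1.4699833588414655
13.7333 [ 1.73123606  4.90719932 -0.29209714] 40.858031208626926
the job is handed in; nothing more can be done
None
```

The job is handed in at 13.7 s: the vial was lowered onto the pad and released upright in the bore, then raised about 16 mm, with the gripper still holding the lever at about 1.48 rad by my estimate (highest lift is 1.5), just short of the line; the other bottles and the tin were not touched.

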